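# Sort lacquered shoe heels by colour and call the runner

### The job

Sort the lacquered shoe heels: every tan, cream and green heel on the bench goes into the tray whose walls are its own colour, and any heel already lying in a wrong tray is moved to the right one. The lacquer is soft, so grip the heels lightly, with about 30 N and never over 50 N, and leave the other things on the bench where they are. When all the heels are sorted, press the call bell's plunger right down to its stop to send for the runner and let it come back up.

Things in the scene. Friction and masses are not known exactly. Their poses are not given: they have to be found in the camera images.
- tan1: Loose lacquered block heel, tan brown with a dark pin hole on top, about 60 g, 56 mm tall; may be absent (None). Origin at mid-height. z runs from the wide seat (z -28 to -16 mm, 46 mm wide) up the shank (z -16 to +28 mm, 36 mm wide both ways). D section: flat towards -x, round towards +x; grip the shank along x or y. Starts upright, on the bench or in a wrong tray.
- tan2: Loose lacquered block heel, tan brown with a dark pin hole on top, about 60 g, 56 mm tall; may be absent (None). Origin at mid-height. z runs from the wide seat (z -28 to -16 mm, 46 mm wide) up the shank (z -16 to +28 mm, 36 mm wide both ways). D section: flat towards -x, round towards +x; grip the shank along x or y. Starts upright, on the bench or in a wrong tray.
- tan3: Loose lacquered block heel, tan brown with a dark pin hole on top, about 60 g, 56 mm tall; may be absent (None). Origin at mid-height. z runs from the wide seat (z -28 to -16 mm, 46 mm wide) up the shank (z -16 to +28 mm, 36 mm wide both ways). D section: flat towards -x, round towards +x; grip the shank along x or y. Starts upright, on the bench or in a wrong tray.
- cream1: Loose lacquered block heel, cream white with a dark pin hole on top, about 60 g, 56 mm tall; may be absent (None). Origin at mid-height. z runs from the wide seat (z -28 to -16 mm, 46 mm wide) up the shank (z -16 to +28 mm, 36 mm wide both ways). D section: flat towards -x, round towards +x; grip the shank along x or y. Starts upright, on the bench or in a wrong tray.
- cream2: Loose lacquered block heel, cream white with a dark pin hole on top, about 60 g, 56 mm tall; may be absent (None). Origin at mid-height. z runs from the wide seat (z -28 to -16 mm, 46 mm wide) up the shank (z -16 to +28 mm, 36 mm wide both ways). D section: flat towards -x, round towards +x; grip the shank along x or y. Starts upright, on the bench or in a wrong tray.
- cream3: Loose lacquered block heel, cream white with a dark pin hole on top, about 60 g, 56 mm tall; may be absent (None). Origin at mid-height. z runs from the wide seat (z -28 to -16 mm, 46 mm wide) up the shank (z -16 to +28 mm, 36 mm wide both ways). D section: flat towards -x, round towards +x; grip the shank along x or y. Starts upright, on the bench or in a wrong tray.
- green1: Loose lacquered block heel, dark green with a dark pin hole on top, about 60 g, 56 mm tall; may be absent (None). Origin at mid-height. z runs from the wide seat (z -28 to -16 mm, 46 mm wide) up the shank (z -16 to +28 mm, 36 mm wide both ways). D section: flat towards -x, round towards +x; grip the shank along x or y. Starts upright, on the bench or in a wrong tray.
- green2: Loose lacquered block heel, dark green with a dark pin hole on top, about 60 g, 56 mm tall; may be absent (None). Origin at mid-height. z runs from the wide seat (z -28 to -16 mm, 46 mm wide) up the shank (z -16 to +28 mm, 36 mm wide both ways). D section: flat towards -x, round towards +x; grip the shank along x or y. Starts upright, on the bench or in a wrong tray.
- green3: Loose lacquered block heel, dark green with a dark pin hole on top, about 60 g, 56 mm tall; may be absent (None). Origin at mid-height. z runs from the wide seat (z -28 to -16 mm, 46 mm wide) up the shank (z -16 to +28 mm, 36 mm wide both ways). D section: flat towards -x, round towards +x; grip the shank along x or y. Starts upright, on the bench or in a wrong tray.
- tray_tan: Open tray fixed to the bench, walls tan brown, floor black, for the tan brown heels. Outside 124 mm (x) by 170 mm (y), 34 mm high; walls and floor 5 mm thick. Origin at the centre of its underside, z up. Takes three heels side by side along its y axis, 50 mm apart.
- tray_cream: Open tray fixed to the bench, walls cream white, floor black, for the cream white heels. Outside 124 mm (x) by 170 mm (y), 34 mm high; walls and floor 5 mm thick. Origin at the centre of its underside, z up. Takes three heels side by side along its y axis, 50 mm apart.
- tray_green: Open tray fixed to the bench, walls dark green, floor black, for the dark green heels. Outside 124 mm (x) by 170 mm (y), 34 mm high; walls and floor 5 mm thick. Origin at the centre of its underside, z up. Takes three heels side by side along its y axis, 50 mm apart.
- bell: Chromed call bell, 88 mm across, fixed to the bench, with a spring plunger on top. Origin at the centre of its underside.
- plunger_top (a point): Centre of the top of the bell's brass plunger head (26 mm across), 70 mm above the bench when up; it moves with the head.
- plunger (a joint): Travel of the bell's plunger in m: 0 up, 0.010 down at its stop. It takes 2 N to start it, 7 N at the stop; it springs back by itself.
- tin: Small round adhesive tin with a red lid, 50 mm across, 24 mm high, loose. Bystander, to be left where it is. Origin at the underside.
- tape: Roll of yellow tape lying flat, 56 mm across, 22 mm high, loose. Bystander, to be left where it is. Origin at the underside.
- pencup: Purple pencil cup, 62 mm across, about 145 mm high with its pencils, loose. Bystander, to be left where it is. Origin at the underside.
- brush: Hand brush, lying on the bench, loose. Bystander, to be left where it is. Origin at the underside.
- pliers: Pliers with yellow grips, 160 mm long, lying on the bench, loose. Bystander, to be left where it is. Origin at the underside.
Mind the look-alikes: they are no part of the job. What is shaped like the green3 but blue is not meant.

How it is judged:
By the outcome, as a careful person would: the job done as asked, in the order asked, and still so for the second after the job is handed in, with the robot touching nothing.
Of tan1, tan2, tan3, cream1, cream2, cream3, green1, green2, green3 only 7 to 9 are there at a start; the rules pass over those that are not, and their reading is None.
At some moment in a run one of tan1, tan2, tan3, cream1, cream2, cream3, green1, green2, green3 may be knocked a few centimetres aside while the robot is not near it.
Once in a run the grip may slacken for a moment while it holds something.
It also fails if it takes over 210 s, if anything falls off the work surface, if the arm or the gripper's body presses on something with over 40 N, if the wrist force passes 120 N, or if a joint passes its speed limit or range.

### The arm

A 6-joint arm with a two-finger parallel gripper is mounted at the origin on the work surface. World frame = base frame: x ahead of the robot, y to its left, z up, the work surface at z = 0. Lengths are in mm, angles in rad, forces in N, time in s.
With the tool pointing down it reaches from about 375 to 975 mm from the base axis. Payload 3.8 kg.
Tool frame: the origin (TCP) lies midway between the tips of the shut fingers; the grasp point (between the pads) lies 19 mm behind it (bot.grip_point_offset is the distance from the TCP to the grasp point, in mm); z points along the fingers, y is the line along which they close (so a half turn about z gives the same grasp; the last joint's range is limited). The gripper opens to 88 mm and grips with 3 to 60 N. Pads are 18 mm wide; open, the fingers measure 123 mm over their backs; the gripper's body (75 mm by 187 mm) begins 45 mm behind the grasp point.
Start: joints at [1.159, 0.264, 1.604, -0, 1.274, -0.037], TCP at [247.106, 628.138, 238.706] pointing down, gripper open.
Joint ranges: [-2.63, 2.63], [-0.94, 2.18], [0.31, 2.57], [-1.31, 4.45], [0, 2.66], [-2.55, 2.55]. Speed limits (rad/s): [2.57, 2.57, 3.14, 3.14, 3.14, 3.14].

### API

Orientations are given as a unit quaternion [x, y, z, w].
In Python, from workcell import bot gives the robot as it stands.
- The arm moves only by the shell command python3 -m inch 'ROWS' [FORCE]. ROWS is JSON, a list of rows, each a list of 5 numbers: the opening, from 0 (shut) to 1 (fully open), then the shift along the tool's x, y, z in mm, then the turn about the tool's z in rad. A call has 1 to 5 rows; each row is the pose to reach, as a shift and turn from the pose commanded when the call began, along the tool's axes at that moment; what a row does not reach only later rows make up. A row lasts 1/8 s, in which the tool goes at most 62.5 mm and 10.7 degrees, less where a joint would pass 70% of its speed; a pose out of reach is approached as far as the arm can. A call with a gripper value outside its range is refused whole. The fingers move at their own pace and stop on an object; FORCE is the grip in N (left out, the last holds). Time passes only in rows, so rows that repeat a pose let the fingers close. It gives the time, the measured TCP pose, the force, the opening and the grip force at its end, in the units of the state.
- bot.state(): the state, without advancing time (a new reading comes with each control period).
- bot.capture(name): name is "scene" or "top" or "wrist"; returns the picture (480x640x3 uint8, red, green, blue); there is no depth.
- bot.camera_params(name): a dict with "fx", "fy", "cx", "cy" (pixels), "rvec" (rotation vector, rad) and "tvec" (3), from world to camera coordinates, as OpenCV has them. Camera axes: x right, y down, z forward; pixel columns grow to the right and rows downward; lengths in mm; the calibration is good to about 2 mm. A picture is of the moment at which its call begins: read the wrist's pose just before it. camera_params takes no time and is no camera call; for the wrist camera it gives the pose at the moment of the call.
- bot.finish_job(): hands the job in; it is judged then, once.
The state is a dict: "t": time; "qpos": joint angles; "dq": joint speeds; "joint_torque": joint torques, N m; "tcp_pos": TCP position; "orientation": TCP orientation; "contact_force": force on the tool from outside, world axes, zero at the start; "moment": the same for the moment, N m; "opening": opening from 0.0 (shut) to 1.0 (fully open); "grip_force": force on a finger pad.
Only numpy, scipy, OpenCV 4.12 (cv2) and the standard library are available. Lean on these libraries where they do the work, as an engineer would, in place of code of your own. Each camera call takes 0.05 s, during which the arm holds its last target. There are 200 camera calls.

## Working session

There is one attempt and no reset: what is moved stays moved. The work goes in short steps, Python scripts to look and compute and a shell command to move; the robot and the scene stay as the last step left them, time stands still between calls to the robot, and variables do not carry over. Pictures are saved under pics/ and viewed, at most 14 in all, crops included, and the job is handed in when it is done.

```bash
mkdir -p pics; ls; python3 - <<'E'
from workcell import bot
import cv2
for n in("top","scene"):
    im=bot.capture(n); cv2.imwrite(f"pics/{n}0.png",im[:,:,::-1]); print(n,bot.camera_params(n))
s=bot.state();print(s["t"],s["tcp_pos"],s["orientation"],s["opening"])
E
```

```text
pics
top {'fx': 485.66737634963266, 'fy': 485.66737634963266, 'cx': 320.40202296284565, 'cy': 240.2067426668697, 'rvec': array([ 1.92845565, -2.29886099,  0.22727165]), 'tvec': array([  61.8806933 ,  455.50182078, 1223.3043533 ])}
scene {'fx': 488.8339326093934, 'fy': 488.8339326093934, 'cx': 322.31942096824434, 'cy': 233.73177275722585, 'rvec': array([ 0.8620317 ,  2.41074606, -1.22453372]), 'tvec': array([ 374.68290734, -134.5405731 , 1382.54214668])}
0.1 [246.85208856 627.55275278 237.52548904] [ 1.86282893e-01  9.82495638e-01 -9.81331269e-04 -2.04821386e-04] 0.9975558806200189
```

View pics/top0.png

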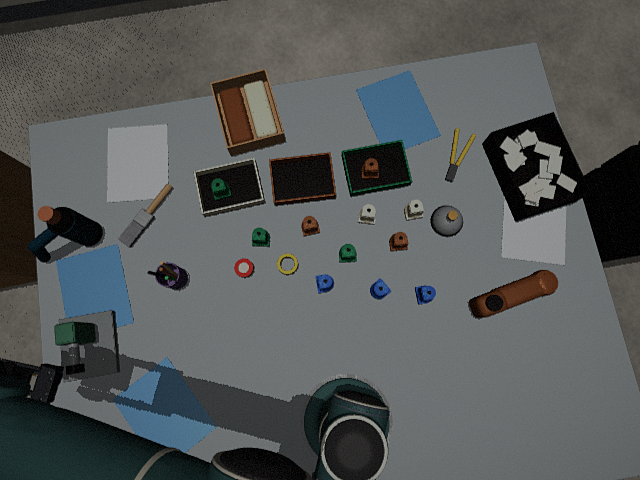

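View pics/scene0.png

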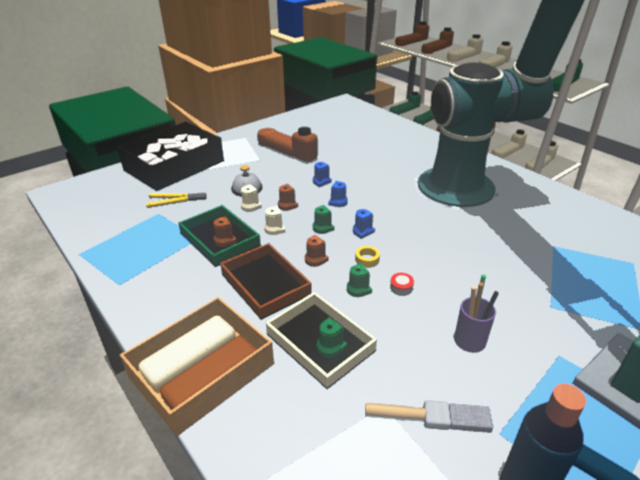

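The top view shows 8 heels. Green ones are at (220,188) in the cream tray, (260,237) and (347,253). Tan ones are at (371,168) in the green tray, (310,226) and (399,241). Cream ones are at (369,213) and (415,209). The trays are at cream (229,187), tan (303,180) and green (376,168), and the bell plunger is at (453,215). Three blue decoys sit in front.

```bash
cat > h.py <<'E'
import cv2,numpy as np,sys
from workcell import bot
from scipy.spatial.transform import Rotation as R
def ray(P,uv,z):
    M=cv2.Rodrigues(P["rvec"])[0]; C=-M.T@P["tvec"]
    d=M.T@np.array([(uv[0]-P["cx"])/P["fx"],(uv[1]-P["cy"])/P["fy"],1.]); return C+d*(z-C[2])/d[2]
def px(P,X):
    K=np.array([[P["fx"],0,P["cx"]],[0,P["fy"],P["cy"]],[0,0,1]])
    return cv2.projectPoints(np.array(X,float).reshape(-1,1,3),P["rvec"],P["tvec"],K,None)[0][:,0]
def masks(im):
    h,s,v=[a.astype(int) for a in cv2.split(cv2.cvtColor(im,cv2.COLOR_RGB2HSV))]
    return {"tan":(h<14)&(s>110)&(v>50),"green":(h>60)&(h<95)&(s>110)&(v>35),"cream":(h<40)&(s>15)&(s<90)&(v>125)}
def go(x,y,z,ang):
    """print rows' numbers: shift in tool axes, turn so closing line lies at world angle ang (mod pi)"""
    s=bot.state(); M=R.from_quat(s["orientation"]).as_matrix()
    d=M.T@(np.array([x,y,z])-s["tcp_pos"]); cur=np.arctan2(M[1,1],M[0,1])
    t=-((ang-cur+np.pi/2)%np.pi-np.pi/2)
    print("shift",d.round(1),"turn",round(t,3),"q6",s["qpos"][5].round(2),"t",s["t"])
if __name__=="__main__": go(*map(float,sys.argv[1:5]))
E
python3 - <<'E'
from h import *
im=cv2.imread("pics/top0.png")[:,:,::-1]; P=bot.camera_params("top")
for n,m in masks(im).items():
    m=m.astype(np.uint8); m[:135]=0;m[:,:185]=0;m[:,440:]=0;m[310:]=0
    N,_,st,ce=cv2.connectedComponentsWithStats(m)
    for i in range(1,N):
        if st[i][4]>40: print(n,st[i],ce[i].round(1),ray(P,ce[i],35)[:2].round(1))
for uv in((453,215),):print("bell",ray(P,uv,70))
for n,c in{"cream":[(194,174),(256,160),(264,201),(200,216)],"tan":[(270,159),(332,153),(336,197),(276,205)],"green":[(342,151),(405,141),(411,185),(350,195)]}.items():
    print("tray",n,[ray(P,u,34)[:2].round(0) for u in c])
c=im[135:310,185:440,::-1]; cv2.imwrite("pics/c0.png",cv2.resize(c,(795,546),interpolation=cv2.INTER_CUBIC))
E
```

```text
tan [230 135  22  10 153] [240.2 138.3] [782.5 149.3]
tan [269 153  67  50 344] [302.2 179.8] [634.5   1. ]
tan [362 158  17  20 197] [370.1 167.3] [ 637.2 -186.7]
tan [302 216  18  20 196] [309.5 224.8] [507.6   2.6]
tan [394 232  14  14 148] [400.1 238.8] [ 428.7 -226.3]
tan [234 259  19  18 178] [243.5 267.4] [425.2 191.6]
green [342 140  70  53 367] [376.1 167.8] [ 633.  -202.5]
green [211 178  20  22 203] [218.6 187.5] [652.5 226.7]
green [252 228  18  18 203] [259.5 236.5] [499.4 138. ]
green [339 244  18  18 217] [347.5 252.9] [415.8 -82.6]
cream [409 200  15  13  89] [415.7 205.1] [ 511.6 -286.1]
cream [363 205  12   9  52] [368.9 208. ] [ 525.5 -161.4]
cream [240 263   9  10  45] [243.7 267.2] [425.6 190.9]
bell [ 460.22631257 -366.90781699   70.        ]
tray cream [array([702., 288.]), array([713., 116.]), array([594., 112.]), array([583., 286.])]
tray tan [array([709.,  78.]), array([696., -92.]), array([571., -80.]), array([577.,  82.])]
tray green [array([ 697., -120.]), array([ 695., -296.]), array([ 569., -286.]), array([ 570., -119.])]
```

View pics/c0.png

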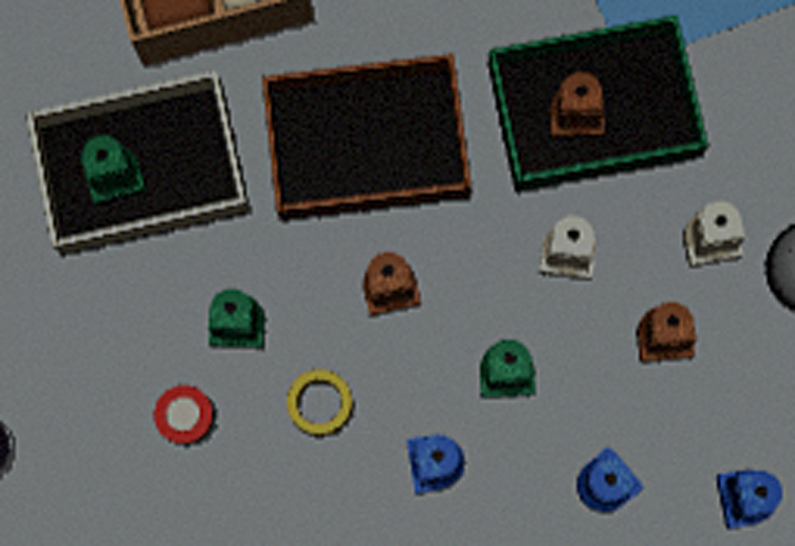

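```bash
python3 - <<'E'
from h import *
P=bot.camera_params("top"); im=cv2.imread("pics/top0.png")[:,:,::-1]
f=lambda p:(185+(p[0]+.5)/3.1176-.5,135+(p[1]+.5)/3.12-.5)
H={"greenC":((103,156),(95,200),(143,188),5),"tanG":((581,91),(552,133),(604,133),5),"creamA":((574,236),(541,273),(593,277),0),"creamB":((720,221),(690,264),(743,256),0),"tanA":((389,271),(370,313),(420,304),0),"tanB":((672,321),(638,358),(693,358),0),"greenA":((232,296),(210,347),(264,348),0),"greenB":((509,359),(481,396),(534,396),0)}
for n,(h,a,b,z) in H.items():
    p=ray(P,f(h),56+z); d=ray(P,f(a),z)-ray(P,f(b),z); print(n,p[:2].round(0),"yaw",np.arctan2(-d[0],d[1]).round(2))
T={"cream":[(30,114),(215,76),(245,206),(60,246)],"tan":[(265,76),(455,58),(469,190),(282,211)],"green":[(491,48),(676,18),(706,148),(520,181)]}
for n,c in T.items():
    q=np.array([ray(P,f(u),34)[:2] for u in c]); r=cv2.minAreaRect(q.astype(np.float32))
    dd=q[0]+q[3]-q[1]-q[2]; print(n,q.mean(0).round(0),np.arctan2(-dd[0],dd[1]).round(3),r[1])
g=cv2.cvtColor(im,cv2.COLOR_RGB2HSV)
m=cv2.inRange(g,(15,100,90),(30,255,255)); m[:200]=0;m[235:]=0;m[:,:435]=0;m[:,470:]=0
ys,xs=m.nonzero(); print("plunger",xs.mean(),ys.mean(),len(xs),ray(P,(xs.mean(),ys.mean()),68))
E
python3 h.py 500 138 160 0
```

```text
greenC [651. 224.] yaw 0.08
tanG [ 637. -187.] yaw -0.18
creamA [ 514. -157.] yaw -0.25
creamB [ 505. -281.] yaw -0.02
tanA [511.   2.] yaw 0.01
tanB [ 428. -223.] yaw -0.18
greenA [513. 134.] yaw -0.19
greenB [420. -84.] yaw -0.18
cream [652. 199.] 0.042 (122.93727111816406, 166.8599090576172)
tan [641.  -1.] -0.068 (167.43287658691406, 123.75385284423828)
green [ 638. -205.] 0.0 (124.06070709228516, 165.90003967285156)
plunger 452.5 214.8 70 [ 461.38567171 -366.38943121   68.        ]
shift [-414.8 -362.8   78.2] turn 1.196 q6 -0.04 t 0.1
```

```bash
python3 h.py 637 -187 160 -0.18
```

```text
shift [-661.2 -615.1   78.7] turn 1.376 q6 -0.04 t 0.1
```

```bash
python3 -m inch '[[0.75,-44,-41,0,0],[0.75,-88,-82,0,0],[0.75,-132,-123,0,0],[0.75,-176,-164,0,0],[0.75,-220,-205,0,0]]' 30; python3 -m inch '[[0.75,-44,-41,0,0],[0.75,-88,-82,0,0],[0.75,-132,-123,0,0],[0.75,-176,-164,0,0],[0.75,-220,-205,0,0]]'; python3 -m inch '[[0.75,-44,-41,0,0],[0.75,-88,-82,10,0],[0.75,-132,-123,20,0],[0.75,-176,-164,30,0],[0.75,-220,-205,50,0]]';python3 -m inch '[[0.75,0,0,0,0.18],[0.75,0,0,0,0.35],[0.75,0,0,0,0.5],[0.75,0,0,0,0.7],[0.75,0,0,0,0.7]]';python3 -m inch '[[0.75,0,0,0,0.18],[0.75,0,0,0,0.35],[0.75,0,0,0,0.5],[0.75,0,0,0,0.68],[0.75,0,0,0,0.68]]'
python3 h.py 637 -187 160 -0.18
python3 - <<'E'
from h import *
P=bot.camera_params("wrist"); im=bot.capture("wrist"); cv2.imwrite("pics/w1.png",im[:,:,::-1]); print(px(P,[[637,-187,61],[637,-187,5]]))
E
```

```text
t: 0.72
tcp_pos: [377.1, 354.9, 238.3]
orientation: [0.186, 0.983, -0.0, -0.0]
contact_force: [0.8, 0.4, -0.2]
opening: 0.75
grip_force: 0.0
t: 1.35
tcp_pos: [506.7, 83.6, 238.5]
orientation: [0.186, 0.982, 0.0, -0.0]
contact_force: [1.6, 0.8, -0.3]
opening: 0.75
grip_force: 0.0
t: 1.98
tcp_pos: [636.9, -187.1, 189.1]
orientation: [0.186, 0.982, -0.0, 0.001]
contact_force: [-0.2, 0.5, 0.2]
opening: 0.752
grip_force: 0.0
t: 2.6
tcp_pos: [635.4, -185.0, 188.3]
orientation: [0.511, 0.859, -0.0, -0.001]
contact_force: [0.4, -0.5, -0.2]
opening: 0.747
grip_force: 0.0
t: 3.22
tcp_pos: [635.6, -184.9, 188.7]
orientation: [0.768, 0.641, -0.0, -0.0]
contact_force: [-0.4, -0.2, 0.7]
opening: 0.753
grip_force: 0.0
shift [-1.8  1.8 28.7] turn 0.001 q6 -0.14 t 3.225
[[319.36242892 223.10649999]
 [319.01585684 204.08338482]]
```

View pics/w1.png

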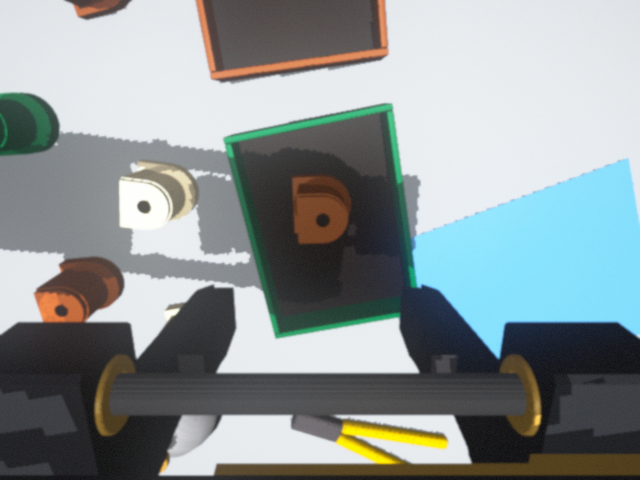

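Wrist view: the tan heel's hole is at (323,220) with its flat edge almost vertical, so it lines up with the tool. The green tray's corners are at (225,138), (390,104) and (276,337). The cream A hole is at (144,207) and the tan B hole at (62,311).

```bash
python3 - <<'E'
from h import *
P=bot.camera_params("wrist")
print("tanG",ray(P,(323,220),61)); print("edge",ray(P,(292,178),61)-ray(P,(294,241),61))
print("creamA",ray(P,(144,207),56),"e",ray(P,(120,178),56)-ray(P,(120,225),56)); print("tanB",ray(P,(62,311),56))
a,b,c=[ray(P,u,34) for u in((225,138),(390,104),(276,337))]; print("tray",(b+c)/2,a-c,b-a)
a,b=[ray(P,u,34) for u in((213,79),(388,50))];print("tan tray right edge",a,b)
p=ray(P,(323,220),61); go(p[0],p[1],25,-0.16)
E
```

```text
tanG [ 639.91918531 -185.25723537   61.        ]
edge [ 7.41578043 44.33357206  0.        ]
creamA [ 517.60160015 -154.97702218   56.        ] e [10.84343309 32.30588925  0.        ]
tanB [ 431.17430816 -222.39504747   56.        ]
tray [ 641.12897052 -202.25906986   34.        ] [-2.13097944e+00  1.66851372e+02  5.68434189e-14] [119.89654426   2.11520061   0.        ]
tan tray right edge [581.71831508 -79.68516865  34.        ] [703.02187929 -82.85914474  34.        ]
shift [  0.5   4.4 163.7] turn -0.019 q6 -0.14 t 3.275
```

```bash
python3 -m inch '[[0.75,0,4,40,-0.02],[0.75,0,4,90,-0.02],[0.75,0,4,130,-0.02],[0.75,0,4,155,-0.02],[0.75,0,4,163,-0.02]]' 30 | tail -5;  python3 -m inch '[[0,0,0,0,0],[0,0,0,0,0],[0,0,0,0,0],[0,0,0,0,0]]' 30; python3 -m inch '[[0,0,0,-20,0],[0,0,0,-60,0],[0,0,0,-100,0],[0,0,0,-115,0],[0,0,0,-115,0]]'; python3 h.py 640 -51 140 -0.068
```

```text
tcp_pos: [638.0, -185.2, 23.5]
orientation: [0.762, 0.648, -0.001, -0.002]
contact_force: [-0.2, 0.6, 1.2]
opening: 0.754
grip_force: 0.0
t: 4.4
tcp_pos: [640.6, -186.1, 27.6]
orientation: [0.763, 0.647, 0.001, 0.001]
contact_force: [-2.0, 0.3, 3.7]
opening: 0.402
grip_force: 30.0
t: 5.03
tcp_pos: [640.6, -186.1, 142.8]
orientation: [0.763, 0.647, 0.001, 0.001]
contact_force: [-1.1, 0.5, -0.8]
opening: 0.404
grip_force: 30.0
shift [133.1 -22.7   2.7] turn -0.096 q6 -0.16 t 5.025
```

```bash
python3 -m inch '[[0,40,-7,0,-0.06],[0,90,-15,0,-0.12],[0,137,-23,0,-0.12],[0,137,-23,0,-0.12],[0,137,-23,0,-0.12]]' |grep -E "tcp|open|grip"; python3 -m inch '[[0,0,0,40,0],[0,0,0,80,0],[0,0,0,105,0],[0,0,0,114,0],[0,0,0,114,0]]'; python3 -m inch '[[0.62,0,0,0,0],[0.62,0,0,0,0],[0.62,0,0,-20,0],[0.62,0,0,-70,0],[0.62,0,0,-115,0]]'; python3 h.py 651 224 180 0.08
```

```text
tcp_pos: [638.3, -46.9, 139.1]
opening: 0.404
grip_force: 30.0
t: 6.28
tcp_pos: [639.2, -48.4, 27.3]
orientation: [0.723, 0.691, -0.0, -0.0]
contact_force: [-0.7, 0.1, 1.5]
opening: 0.402
grip_force: 30.0
t: 6.9
tcp_pos: [639.8, -46.9, 144.8]
orientation: [0.722, 0.691, 0.0, 0.001]
contact_force: [0.3, 1.2, -0.7]
opening: 0.619
grip_force: 0.0
shift [271.1  -0.6 -35.3] turn -0.124 q6 -0.07 t 6.9
```

```bash
cat >> h.py <<'E'
def look(col,x,y,z=56):
    """hole of the heel nearest (x,y): world point, plus top-face flat direction if seen"""
    P=bot.camera_params("wrist"); im=bot.capture("wrist"); m=masks(im)[col].astype(np.uint8)
    u0=px(P,[[x,y,z]])[0]; best=[]
    f=np.zeros_like(m); cs,_=cv2.findContours(m,cv2.RETR_CCOMP,cv2.CHAIN_APPROX_NONE)
    for c in cs:
        a=cv2.contourArea(c); (cx,cy),r=cv2.minEnclosingCircle(c)
        if 25<a<400 and a>.5*np.pi*r*r:
            M=cv2.moments(c); u=np.array([M["m10"],M["m01"]])/M["m00"]
            best.append((np.hypot(*(u-u0)),u.round(1),a,ray(P,u,z).round(1)))
    best.sort(key=lambda b:b[0]); print("pred",u0.round(0),*best[:3],sep="\n"); return im,P
E
python3 -m inch '[[0.75,55,0,-10,-0.12],[0.75,110,0,-20,-0.12],[0.75,165,0,-30,-0.12],[0.75,220,0,-40,-0.12],[0.75,271,0,-40,-0.12]]' |grep tcp; python3 -m inch '[[0.75,0,0,0,0],[0.75,0,0,0,0]]' |grep tcp; python3 - <<'E'
from h import *
im,P=look("green",653,226,61); cv2.imwrite("pics/w2.png",im[:,:,::-1]); go(653,226,27,.08)
E
```

```text
tcp_pos: [652.3, 226.3, 185.4]
tcp_pos: [651.3, 223.7, 182.8]
pred
[319. 220.]
(np.float64(3.5490222356041055), array([322.7, 218.5]), 151.5, array([655.2, 227.1,  61. ]))
(np.float64(225.97963614793795), array([113.8, 313.7]), 111.5, array([508., 143.,  61.]))
shift [  3.    1.9 155.6] turn -0.004 q6 0.22 t 7.825
```

View pics/w2.png

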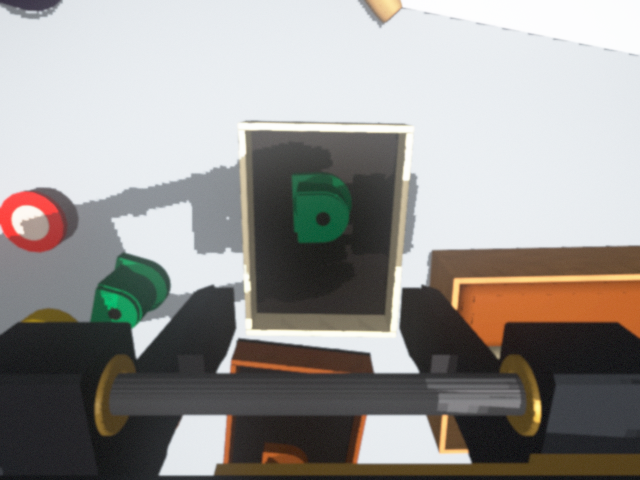

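Wrist view: the green heel's hole is at (322,219) with its flat vertical, so it's aligned. The cream tray's corners are at (238,122), (413,124), (247,334) and (397,334).

```bash
python3 - <<'E'
from h import *
P=bot.camera_params("wrist"); c=[ray(P,u,34) for u in((238,122),(413,124),(247,334),(397,334))]
print(np.round(c,0)[:,:2])
E
python3 -m inch '[[0.75,4,3,40,0],[0.75,4,3,90,0],[0.75,4,3,130,0],[0.75,4,3,150,0],[0.75,4,3,156,0]]' 30 | grep tcp;  python3 -m inch '[[0,0,0,0,0],[0,0,0,0,0],[0,0,0,0,0],[0,0,0,0,0]]' 30|grep -E "tcp|open|grip"; python3 -m inch '[[0,0,0,-20,0],[0,0,0,-60,0],[0,0,0,-110,0],[0,0,0,-125,0],[0,0,0,-125,0]]'|grep -E "tcp|open|grip"; python3 h.py 640 -153 150 -0.01
```

```text
[[592. 284.]
 [714. 292.]
 [602. 116.]
 [725. 125.]]
tcp_pos: [653.6, 226.8, 25.0]
tcp_pos: [654.9, 228.5, 27.6]
opening: 0.4
grip_force: 30.0
tcp_pos: [654.8, 228.4, 152.8]
opening: 0.406
grip_force: 30.0
shift [-379.1  -43.7    2.4] turn 0.086 q6 0.22 t 9.575
```

```bash
python3 -m inch '[[0,-45,-5,0,0],[0,-95,-11,0,0],[0,-145,-16,0,0],[0,-190,-21,0,0],[0,-190,-21,0,0]]' |grep -E "tcp|open|grip"; python3 -m inch '[[0,-45,-5,0,0.04],[0,-95,-11,0,0.07],[0,-145,-16,0,0.07],[0,-188,-21,0,0.07],[0,-188,-21,0,0.07]]' |grep -E "tcp|open|grip"; python3 h.py 641 -152 28 0.01
```

```text
tcp_pos: [645.4, 33.9, 147.8]
opening: 0.405
grip_force: 30.0
tcp_pos: [639.7, -153.6, 148.7]
opening: 0.405
grip_force: 30.0
shift [  1.6   1.7 120.7] turn -0.007 q6 -0.28 t 10.825
```

```bash
python3 -m inch '[[0,1,0,40,0],[0,1,0,85,0],[0,1,0,113,0],[0,1,0,123.5,0],[0,1,0,123.5,0]]'|grep -E "tcp|force|grip"; python3 -m inch '[[0.62,0,0,0,0],[0.62,0,0,0,0],[0.62,0,0,-20,0],[0.62,0,0,-70,0],[0.62,0,0,-130,0]]' |grep -E "tcp|force|grip"; python3 h.py 423 -82 160 -0.18
```

```text
tcp_pos: [640.4, -148.9, 27.2]
contact_force: [0.0, -0.0, -0.0]
grip_force: 30.0
tcp_pos: [640.0, -150.8, 158.8]
contact_force: [1.0, -0.3, -0.6]
grip_force: 0.0
shift [  70.  -216.6   -0.7] turn 0.186 q6 -0.28 t 12.075
```

```bash
python3 -m inch '[[0.75,18,-54,-10,0.1],[0.75,36,-110,-20,0.18],[0.75,53,-165,-25,0.18],[0.75,70,-216,-25,0.18],[0.75,70,-216,-25,0.18]]' |grep tcp; python3 -m inch '[[0.75,0,0,0,0],[0.75,0,0,0,0]]' |grep tcp; python3 - <<'E'
from h import *
im,P=look("green",423,-82,56); cv2.imwrite("pics/w3.png",im[:,:,::-1]); go(423,-82,21,-.18)
E
```

```text
tcp_pos: [421.1, -81.2, 183.0]
tcp_pos: [426.2, -82.9, 183.6]
pred
[312. 220.]
(np.float64(43.67326974075952), array([344.8, 191.9]), 205.0, array([448.9, -66.1,  56. ]))
(np.float64(322.43186723847134), array([631.3, 262. ]), 106.5, array([ 644.7, -153. ,   56. ]))
shift [  0.3  -3.3 162.2] turn 0.006 q6 -0.08 t 13.0
```

View pics/w3.png

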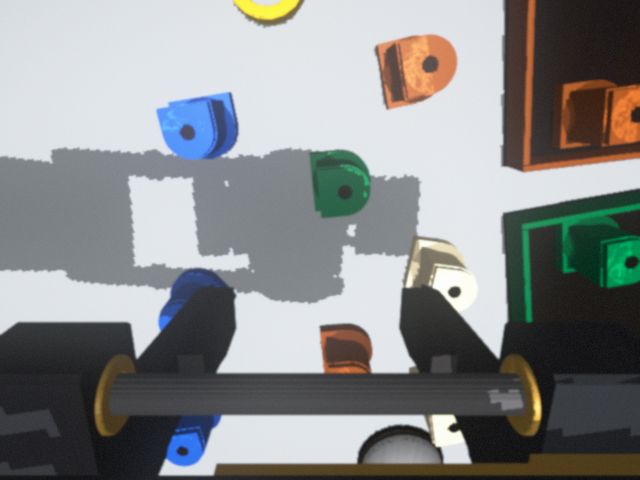

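Wrist view: the green heel's hole is at (345,192), about 30 mm away from where the top view had it, so it has been knocked. The other things look unmoved. I'll use the new position.

```bash
python3 - <<'E'
from h import *
P=bot.camera_params("wrist")
e=ray(P,(314,181),56)-ray(P,(318,216),56); print("yaw",np.arctan2(-e[0],e[1]))
print("tanA",ray(P,(430,64),56),"creamA",ray(P,(455,291),56))
go(449,-66,21,-.13)
E
```

```text
yaw -0.06382540351961086
tanA [513.06342694   4.75440904  56.        ] creamA [ 517.11485636 -153.49584804   56.        ]
shift [ 20.6  19.5 162.3] turn -0.044 q6 -0.08 t 13.0
```

```bash
python3 -m inch '[[0.75,15,14,-5,-0.08],[0.75,20,19,0,-0.08],[0.75,20,19,0,-0.08],[0.75,20,19,0,-0.08]]' |grep tcp; python3 - <<'E'
from h import *
im,P=look("green",449,-66,56); cv2.imwrite("pics/w4.png",im[100:300,200:440,::-1]); go(449,-66,21,-.1)
E
```

```text
tcp_pos: [446.1, -66.0, 181.8]
pred
[321. 221.]
(np.float64(0.4477663424277603), array([320.8, 221.2]), 178.5, array([448.7, -66.2,  56. ]))
(np.float64(286.7399853524426), array([593.9, 309.5]), 93.5, array([ 644.5, -153.3,   56. ]))
shift [  0.3   3.  161. ] turn 0.005 q6 -0.11 t 13.55
```

View pics/w4.png

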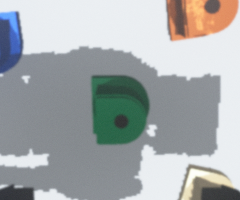

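The hole now sits under the predicted pixel and the flat is aligned.

```bash
python3 -m inch '[[0.75,0,2,40,0],[0.75,0,2,90,0],[0.75,0,2,135,0],[0.75,0,2,155,0],[0.75,0,2,161,0]]' 30 | grep tcp;  python3 -m inch '[[0,0,0,0,0],[0,0,0,0,0],[0,0,0,0,0],[0,0,0,0,0]]' 30|grep -E "tcp|open|grip"; python3 -m inch '[[0,0,0,-20,0],[0,0,0,-60,0],[0,0,0,-110,0],[0,0,0,-130,0],[0,0,0,-130,0]]'|grep -E "tcp|open|grip"; python3 h.py 641 -202 150 0.01
```

```text
tcp_pos: [447.0, -66.0, 20.0]
tcp_pos: [449.4, -66.2, 22.5]
opening: 0.404
grip_force: 30.0
tcp_pos: [450.2, -66.4, 153.5]
opening: 0.404
grip_force: 30.0
shift [-117.2  202.7    4.6] turn -0.104 q6 -0.11 t 15.3
```

```bash
python3 -m inch '[[0,-30,50,0,-0.05],[0,-60,100,0,-0.1],[0,-88,150,0,-0.1],[0,-117,202,0,-0.1],[0,-117,202,0,-0.1]]' |grep -E "tcp|open|grip"; python3 -m inch '[[0,0,0,40,0],[0,0,0,85,0],[0,0,0,114,0],[0,0,0,124,0],[0,0,0,124,0]]'|grep -E "tcp|force|grip"; python3 h.py 641 -202 28 0.01; python3 -m inch '[[0.62,0,0,0,0],[0.62,0,0,0,0],[0.62,0,0,-20,0],[0.62,0,0,-70,0],[0.62,0,0,-130,0]]' |grep -E "tcp|force|grip"; python3 h.py 516 136 180 -0.19
```

```text
tcp_pos: [640.1, -203.5, 147.5]
opening: 0.406
grip_force: 30.0
tcp_pos: [636.9, -200.5, 27.2]
contact_force: [-0.1, 0.5, -0.0]
grip_force: 30.0
shift [-1.6  4.1 -0.8] turn -0.004 q6 -0.35 t 16.55
tcp_pos: [637.9, -201.2, 158.8]
contact_force: [1.7, -0.5, 0.3]
grip_force: 0.0
shift [ 338.  -119.9  -20.8] turn 0.196 q6 -0.35 t 17.175
```

Now green A, with a look from above.

```bash
python3 -m inch '[[0.75,55,-18,-8,0],[0.75,110,-38,-16,0],[0.75,165,-58,-20,0],[0.75,220,-78,-22,0],[0.75,275,-98,-22,0]]' |grep tcp; python3 -m inch '[[0.75,40,-15,0,0.1],[0.75,63,-21,0,0.19],[0.75,63,-21,0,0.19],[0.75,63,-21,0,0.19]]' |grep tcp; python3 - <<'E'
from h import *
im,P=look("green",516,136,56); cv2.imwrite("pics/w5.png",im[:,:,::-1]); go(516,136,21,-.19)
E
```

```text
tcp_pos: [539.0, 74.6, 181.7]
tcp_pos: [518.2, 135.4, 180.5]
pred
[313. 222.]
(np.float64(16.339052869122305), array([297.1, 219.1]), 185.0, array([505.4, 139.8,  56. ]))
shift [  0.5  -2.5 159.2] turn 0.006 q6 0.39 t 18.35
```

View pics/w5.png

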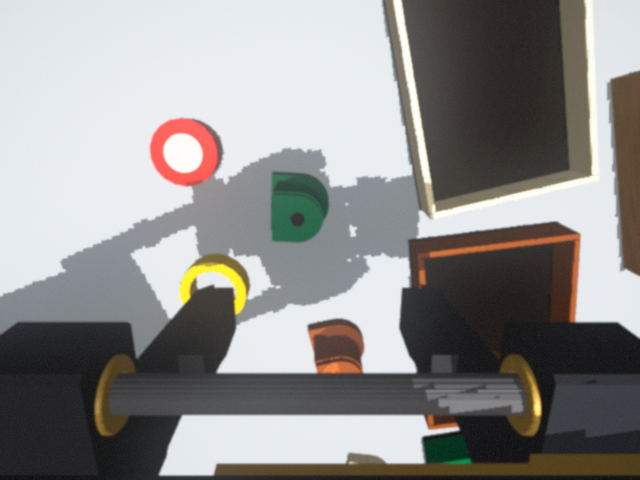

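Wrist view: the green heel's hole is at (297,219) and its flat is aligned. The tin at (185,152) and tape at (215,287) are clear of the finger path with a narrower opening.

```bash
python3 -m inch '[[0.62,2,-13,40,0],[0.62,2,-13,90,0],[0.62,2,-13,135,0],[0.62,2,-13,153,0],[0.62,2,-13,159,0]]' 30 | grep tcp;  python3 -m inch '[[0,0,0,0,0],[0,0,0,0,0],[0,0,0,0,0],[0,0,0,0,0]]' 30|grep -E "tcp|open|grip"; python3 -m inch '[[0,0,0,-20,0],[0,0,0,-60,0],[0,0,0,-110,0],[0,0,0,-130,0],[0,0,0,-130,0]]'|grep -E "tcp|open|grip"; python3 h.py 641 -252 150 0.01
```

```text
tcp_pos: [505.2, 139.4, 19.9]
tcp_pos: [506.8, 140.4, 22.2]
opening: 0.405
grip_force: 30.0
tcp_pos: [506.7, 140.6, 152.8]
opening: 0.402
grip_force: 30.0
shift [-361.4  203.7    3. ] turn -0.194 q6 0.41 t 20.1
```

```bash
python3 -m inch '[[0,-50,28,0,0],[0,-100,56,0,0],[0,-150,85,0,0],[0,-200,113,0,0],[0,-240,135,0,0]]' |grep -E "tcp|open|grip";  python3 -m inch '[[0,-50,28,0,-0.1],[0,-100,56,0,-0.19],[0,-121,69,0,-0.19],[0,-121,69,0,-0.19],[0,-121,69,0,-0.19]]' |grep -E "tcp|open|grip"; python3 h.py 641 -252 28 0.01;  python3 -m inch '[[0,0,0,40,0],[0,0,0,85,0],[0,0,0,114,0],[0,0,0,124,0],[0,0,0,124,0]]'|grep -E "tcp|force|grip"; python3 h.py 641 -252 28 0.01; python3 -m inch '[[0.62,0,0,0,0],[0.62,0,0,0,0],[0.62,0,0,-20,0],[0.62,0,0,-70,0],[0.62,0,0,-130,0]]' |grep -E "tcp|force|grip"; python3 h.py 513 5 180 0.01;python3 h.py 431 -222 180 -0.18
```

```text
tcp_pos: [593.3, -122.4, 148.2]
opening: 0.405
grip_force: 30.0
tcp_pos: [638.6, -251.0, 148.6]
opening: 0.403
grip_force: 30.0
shift [ -1.3   2.8 120.6] turn -0.004 q6 -0.42 t 21.35
tcp_pos: [639.5, -250.5, 27.3]
contact_force: [0.2, -0.4, 0.1]
grip_force: 30.0
shift [-1.5  1.5 -0.7] turn -0.002 q6 -0.42 t 21.975
tcp_pos: [639.0, -251.8, 157.7]
contact_force: [0.9, -0.4, 0.5]
grip_force: 0.0
shift [ 257.6 -124.5  -21.8] turn -0.004 q6 -0.42 t 22.6
shift [  31.1 -207.9  -21.9] turn 0.186 q6 -0.42 t 22.6
```

Next tan B.

```bash
python3 -m inch '[[0.7,8,-52,-10,0.1],[0.7,16,-104,-22,0.18],[0.7,24,-156,-22,0.18],[0.7,31,-208,-22,0.18],[0.7,31,-208,-22,0.18]]' |grep tcp; python3 -m inch '[[0.7,0,0,0,0],[0.7,0,0,0,0]]' |grep tcp; python3 - <<'E'
from h import *
im,P=look("tan",431,-222,56); cv2.imwrite("pics/w6.png",im[:,:,::-1]); go(431,-222,21,-.18)
E
```

```text
tcp_pos: [428.4, -221.5, 179.1]
tcp_pos: [433.3, -223.0, 179.6]
pred
[313. 221.]
(np.float64(1.8794817361420642), array([311. , 221.2]), 188.0, array([ 429.8, -221.7,   56. ]))
shift [  0.6  -2.5 158.2] turn 0.006 q6 -0.35 t 23.525
```

View pics/w6.png

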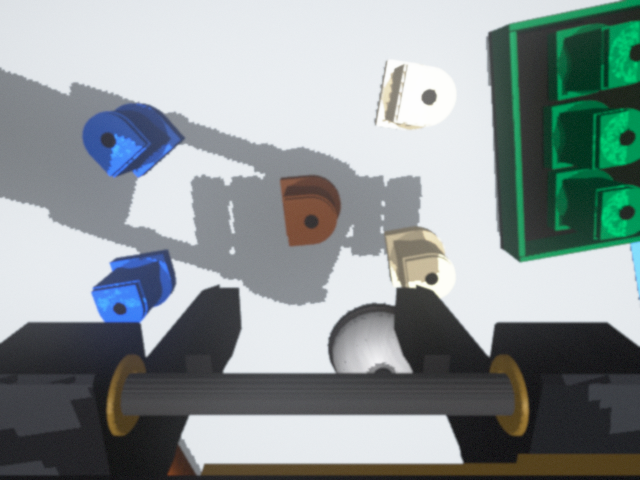

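Wrist view: the tan heel's hole is at (311,221), with its flat tilted about 0.1 rad in the image. The green tray holds three green heels neatly.

```bash
python3 -m inch '[[0.7,0,-4,40,-0.07],[0.7,0,-4,90,-0.07],[0.7,0,-4,135,-0.07],[0.7,0,-4,153,-0.07],[0.7,0,-4,158,-0.07]]' 30 | grep tcp;  python3 -m inch '[[0,0,0,0,0],[0,0,0,0,0],[0,0,0,0,0],[0,0,0,0,0]]' 30|grep -E "tcp|open|grip"; python3 -m inch '[[0,0,0,-20,0],[0,0,0,-60,0],[0,0,0,-110,0],[0,0,0,-130,0],[0,0,0,-130,0]]'|grep -E "tcp|open|grip"; python3 h.py 641 3 150 -0.04
```

```text
tcp_pos: [427.3, -221.1, 18.7]
tcp_pos: [428.7, -222.3, 21.7]
opening: 0.398
grip_force: 30.0
tcp_pos: [428.9, -222.4, 152.6]
opening: 0.404
grip_force: 30.0
shift [246.2 187.5   2.9] turn -0.064 q6 -0.43 t 25.275
```

```bash
python3 -m inch '[[0,45,34,0,0],[0,90,68,0,0],[0,130,100,0,0],[0,160,122,0,0],[0,160,122,0,0]]' |grep -E "tcp|open|grip";  python3 -m inch '[[0,40,30,0,-0.03],[0,86,65,0,-0.06],[0,86,65,0,-0.06],[0,86,65,0,-0.06]]' |grep -E "tcp|open|grip"; python3 -m inch '[[0,0,0,40,0],[0,0,0,85,0],[0,0,0,114,0],[0,0,0,124,0],[0,0,0,124,0]]'|grep -E "tcp|force|grip"; python3 h.py 641 3 28 -0.04; python3 -m inch '[[0.62,0,0,0,0],[0.62,0,0,0,0],[0.62,0,0,-20,0],[0.62,0,0,-70,0],[0.62,0,0,-130,0]]' |grep -E "tcp|force|grip"; python3 h.py 513 5 180 0.01
```

```text
tcp_pos: [565.7, -73.1, 148.3]
opening: 0.403
grip_force: 30.0
tcp_pos: [637.5, 2.8, 148.8]
opening: 0.401
grip_force: 30.0
tcp_pos: [638.0, 2.2, 27.1]
contact_force: [0.7, -0.3, 0.4]
grip_force: 30.0
shift [ 1.   3.  -0.9] turn -0.006 q6 0.01 t 27.025
tcp_pos: [638.4, 3.7, 157.9]
contact_force: [1.4, -0.7, -0.3]
grip_force: 0.0
shift [  -4.2 -125.3  -21.9] turn -0.054 q6 0.01 t 27.65
```

```bash
python3 -m inch '[[0.7,0,-50,-10,-0.05],[0.7,-2,-100,-22,-0.05],[0.7,-4,-125,-22,-0.05],[0.7,-4,-125,-22,-0.05],[0.7,-4,-125,-22,-0.05]]' |grep tcp; python3 - <<'E'
from h import *
im,P=look("tan",513,5,56); cv2.imwrite("pics/w7.png",im[:,:,::-1]); go(513,5,21,.01)
E
```

```text
tcp_pos: [515.4, 5.1, 179.7]
pred
[313. 222.]
(np.float64(1.1017236066378717), array([313.9, 222.5]), 186.5, array([513.7,   4.9,  56. ]))
(np.float64(180.19936725698048), array([492.2, 239.4]), 29.5, array([638.3,  -6.8,  56. ]))
(np.float64(185.3579366058621), array([498.1, 228.2]), 94.5, array([641.2,   1.4,  56. ]))
shift [-1.000e-01 -2.800e+00  1.583e+02] turn -0.004 q6 -0.04 t 28.325
```

View pics/w7.png

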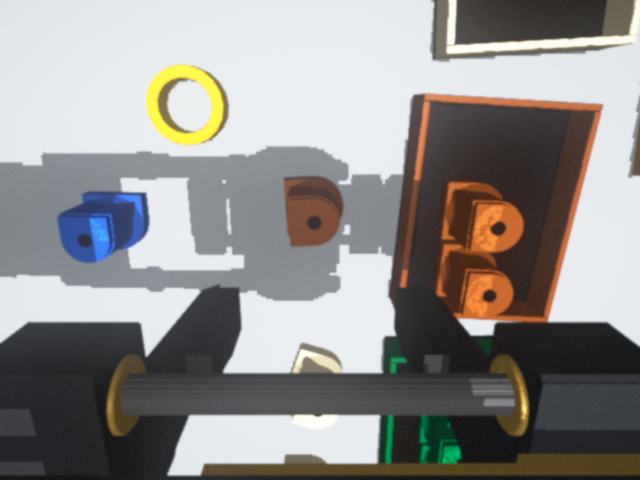

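Wrist view: the tan heel's hole is at (314,222) and it's aligned. The tan tray already holds two tan heels. Its corners are at (422,96), (601,106) and (548,320), so I'll refine its pose for the third slot.

```bash
python3 - <<'E'
from h import *
P=bot.camera_params("wrist"); a,b,c=[ray(P,u,34)[:2] for u in((421,97),(601,106),(548,320))]
y=a-0;print(a,b,c,"yaw",np.arctan2(*(b-a)[::-1]),np.arctan2((b-c)[0]*-1,(b-c)[1]),"ctr",(a+c)/2, "heels",ray(P,(498,228),61),ray(P,(490,295),61))
E
python3 -m inch '[[0.62,0,-2,40,0],[0.62,0,-2,90,0],[0.62,0,-2,135,0],[0.62,0,-2,153,0],[0.62,0,-2,158,0]]' 30 | grep tcp;  python3 -m inch '[[0,0,0,0,0],[0,0,0,0,0],[0,0,0,0,0],[0,0,0,0,0]]' 30|grep -E "tcp|open|grip"; python3 -m inch '[[0,0,0,-20,0],[0,0,0,-60,0],[0,0,0,-110,0],[0,0,0,-130,0],[0,0,0,-130,0]]'|grep -E "tcp|open|grip"; python3 h.py 645 54 150 -0.06
```

```text
[585.95907741  87.52869208] [709.48463394  82.4443119 ] [702.47871427 -82.28401634] yaw -0.04113733172107335 -0.04250452965062515 ctr [644.21889584   2.62233787] heels [638.60135711   3.17815319  61.        ] [639.91142284 -46.94277995  61.        ]
tcp_pos: [512.2, 5.1, 19.6]
tcp_pos: [513.8, 5.0, 22.2]
opening: 0.403
grip_force: 30.0
tcp_pos: [513.5, 5.0, 152.7]
opening: 0.402
grip_force: 30.0
shift [ 48.2 131.7   3.3] turn 0.066 q6 -0.04 t 30.075
```

```bash
python3 -m inch '[[0,16,45,0,0.05],[0,32,90,0,0.05],[0,47,132,0,0.05],[0,47,132,0,0.05],[0,47,132,0,0.05]]' |grep -E "tcp|open|grip"; python3 -m inch '[[0,0,0,40,0],[0,0,0,85,0],[0,0,0,114,0],[0,0,0,124,0],[0,0,0,124,0]]'|grep -E "tcp|force|grip"; python3 h.py 645 53 28 -0.04; python3 -m inch '[[0.62,0,0,0,0],[0.62,0,0,0,0],[0.62,0,0,-20,0],[0.62,0,0,-70,0],[0.62,0,0,-130,0]]' |grep -E "tcp|force|grip"; python3 h.py 517 -154 180 -0.25
```

```text
tcp_pos: [641.9, 52.7, 148.2]
opening: 0.402
grip_force: 30.0
tcp_pos: [642.4, 52.4, 27.2]
contact_force: [0.7, 0.3, -0.5]
grip_force: 30.0
shift [ 0.7  2.6 -0.8] turn -0.004 q6 0.09 t 31.325
tcp_pos: [643.0, 52.8, 157.8]
contact_force: [1.4, 1.0, 1.0]
grip_force: 0.0
shift [-212.2 -116.8  -21.9] turn 0.206 q6 0.09 t 31.95
```

Next cream A.

```bash
python3 -m inch '[[0.7,-50,-28,-10,0],[0.7,-100,-56,-22,0],[0.7,-150,-84,-22,0.1],[0.7,-200,-110,-22,0.2],[0.7,-212,-117,-22,0.2]]' |grep tcp;python3 -m inch '[[0.7,0,0,0,0],[0.7,0,0,0,0]]' |grep tcp; python3 - <<'E'
from h import *
im,P=look("cream",517,-154,56); cv2.imwrite("pics/w8.png",im[:,:,::-1]); go(517,-154,21,-.25)
E
```

```text
tcp_pos: [516.5, -156.2, 180.2]
tcp_pos: [518.5, -152.9, 179.0]
pred
[315. 225.]
(np.float64(0.36538458417786845), array([315., 225.]), 157.0, array([ 517.1, -154.3,   56. ]))
shift [ -1.7  -1.2 157.8] turn 0.008 q6 -0.09 t 32.875
```

View pics/w8.png

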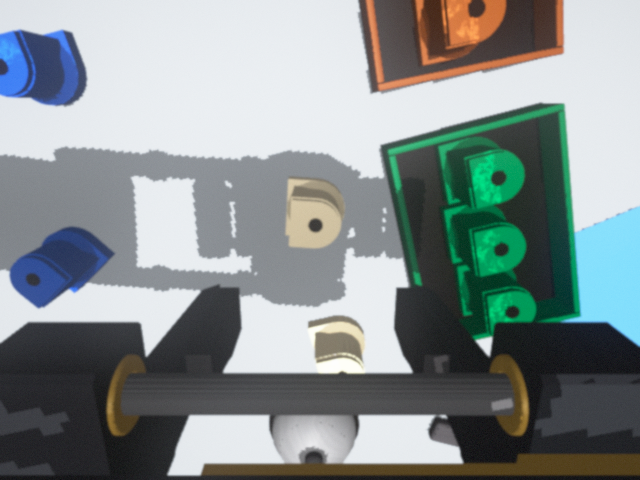

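Wrist view: the cream heel's hole is at (315,225) and it's aligned. The green tray edge is clear of the right finger.

```bash
python3 -m inch '[[0.62,-1,-1,40,0],[0.62,-1,-1,90,0],[0.62,-1,-1,135,0],[0.62,-1,-1,153,0],[0.62,-1,-1,157.5,0]]' 30 | grep tcp;  python3 -m inch '[[0,0,0,0,0],[0,0,0,0,0],[0,0,0,0,0],[0,0,0,0,0]]' 30|grep -E "tcp|open|grip"; python3 -m inch '[[0,0,0,-20,0],[0,0,0,-60,0],[0,0,0,-110,0],[0,0,0,-130,0],[0,0,0,-130,0]]'|grep -E "tcp|open|grip"; python3 h.py 658 204 150 0.055
```

```text
tcp_pos: [516.3, -153.6, 20.1]
tcp_pos: [518.0, -155.0, 22.8]
opening: 0.403
grip_force: 29.9
tcp_pos: [517.8, -155.2, 153.4]
opening: 0.408
grip_force: 29.9
shift [382.4  49.2   3.4] turn -0.299 q6 -0.09 t 34.625
```

```bash
python3 -m inch '[[0,45,6,0,0],[0,92,12,0,0],[0,140,18,0,0],[0,190,24,0,0],[0,230,30,0,0]]' |grep -E "tcp|open|grip"; python3 -m inch '[[0,50,6,0,-0.1],[0,100,13,0,-0.2],[0,152,19,0,-0.3],[0,152,19,0,-0.3],[0,152,19,0,-0.3]]' |grep -E "tcp|open|grip"; python3 h.py 658 204 150 0.055; python3 -m inch '[[0,0,0,40,0],[0,0,0,85,0],[0,0,0,114,0],[0,0,0,124,0],[0,0,0,124,0]]'|grep -E "tcp|force|grip"; python3 h.py 658 204 28 0.055; python3 -m inch '[[0.62,0,0,0,0],[0.62,0,0,0,0],[0.62,0,0,-20,0],[0.62,0,0,-70,0],[0.62,0,0,-130,0]]' |grep -E "tcp|force|grip"; python3 h.py 508 -279 180 -0.06
```

```text
tcp_pos: [600.1, 63.1, 148.7]
opening: 0.404
grip_force: 29.9
tcp_pos: [654.9, 203.7, 148.7]
opening: 0.403
grip_force: 29.9
shift [ 0.1  3.2 -1.3] turn 0.001 q6 0.21 t 35.875
tcp_pos: [655.7, 202.5, 27.6]
contact_force: [0.4, -0.9, -0.6]
grip_force: 30.0
shift [ 1.4  2.4 -0.4] turn -0.001 q6 0.21 t 36.5
tcp_pos: [655.4, 204.2, 158.2]
contact_force: [1.3, -0.5, 0.1]
grip_force: 0.0
shift [-474.1 -174.3  -21.3] turn 0.116 q6 0.21 t 37.125
```

```bash
python3 -m inch '[[0.7,-50,-18,-10,0],[0.7,-105,-38,-21,0],[0.7,-160,-58,-21,0],[0.7,-215,-79,-21,0],[0.7,-270,-99,-21,0]]' |grep tcp;python3 -m inch '[[0.7,-55,-20,0,0],[0.7,-110,-40,0,0],[0.7,-160,-60,0,0.06],[0.7,-204,-75,0,0.12],[0.7,-204,-75,0,0.12]]' |grep tcp; python3 -m inch '[[0.7,0,0,0,0],[0.7,0,0,0,0]]' |grep tcp;python3 - <<'E'
from h import *
im,P=look("cream",508,-279,56); cv2.imwrite("pics/w9.png",im[:,:,::-1]); go(508,-279,21,-.06)
E
```

```text
tcp_pos: [572.3, -72.4, 180.0]
tcp_pos: [508.6, -281.7, 179.7]
tcp_pos: [509.6, -277.4, 178.4]
pred
[315. 225.]
(np.float64(0.5884140922622084), array([314. , 225.2]), 154.0, array([ 507.6, -279. ,   56. ]))
shift [ -1.8  -1.5 157.3] turn -0.002 q6 -0.48 t 38.675
```

View pics/w9.png

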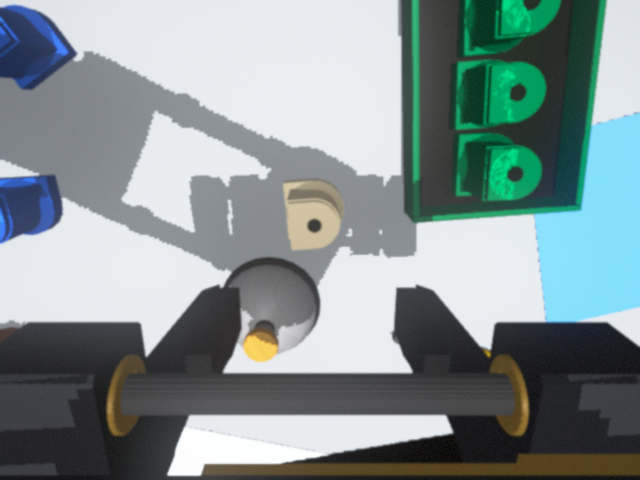

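Wrist view: the last cream heel's hole is at (314,225). The bell dome and plunger (261,345) are clear of the finger path.

```bash
python3 - <<'E'
from h import *
P=bot.camera_params("wrist"); print("plunger",ray(P,(261,346),70))
E
python3 -m inch '[[0.62,-1,-1,40,-0.04],[0.62,-1,-1,90,-0.04],[0.62,-1,-1,135,-0.04],[0.62,-1,-1,153,-0.04],[0.62,-1,-1,157,-0.04]]' 30 | grep tcp;  python3 -m inch '[[0,0,0,0,0],[0,0,0,0,0],[0,0,0,0,0],[0,0,0,0,0]]' 30|grep -E "tcp|open|grip"; python3 -m inch '[[0,0,0,-20,0],[0,0,0,-60,0],[0,0,0,-110,0],[0,0,0,-130,0],[0,0,0,-130,0]]'|grep -E "tcp|open|grip"; python3 h.py 661 154 150 0.055
```

```text
plunger [ 464.21030215 -362.59648443   70.        ]
tcp_pos: [507.8, -278.7, 20.2]
tcp_pos: [509.4, -280.4, 23.0]
opening: 0.4
grip_force: 30.0
tcp_pos: [509.1, -280.3, 153.1]
opening: 0.4
grip_force: 30.0
shift [437.8 141.4   2.6] turn -0.079 q6 -0.52 t 40.425
```

```bash
python3 -m inch '[[0,45,14,0,0],[0,95,31,0,0],[0,145,47,0,0],[0,190,61,0,0],[0,230,74,0,0]]' |grep -E "tcp|open|grip"; python3 -m inch '[[0,50,16,0,0],[0,105,34,0,0],[0,160,52,0,-0.04],[0,208,67,0,-0.08],[0,208,67,0,-0.08]]' |grep -E "tcp|open|grip"; python3 -m inch '[[0,0,0,0,0],[0,0,0,40,0],[0,0,0,85,0],[0,0,0,114,0],[0,0,0,124,0]]'|grep -E "tcp|force|grip"; python3 h.py 661 154 28 0.055
```

```text
tcp_pos: [585.9, -49.5, 147.8]
opening: 0.401
grip_force: 30.0
tcp_pos: [658.3, 158.1, 147.5]
opening: 0.407
grip_force: 30.0
tcp_pos: [655.5, 152.1, 27.3]
contact_force: [-23.3, -5.3, 44.9]
grip_force: 30.0
shift [ 1.6  5.6 -0.8] turn -0.001 q6 0.14 t 42.3
```

```bash
python3 - <<'E'
from h import *
im=bot.capture("wrist");im2=bot.capture("scene")[290:400,250:390]; im2=cv2.resize(im2,(320,251),interpolation=cv2.INTER_CUBIC)
c=np.zeros((480,800,3),np.uint8);c[:,:480]=im[:,80:560];c[:251,480:]=im2;t=bot.capture("top")[150:225,185:285];c[251:,480:]=cv2.resize(t,(320,229),interpolation=cv2.INTER_CUBIC)
cv2.imwrite("pics/w10.png",c[:,:,::-1]);s=bot.state();print(s["contact_force"],s["tcp_pos"],s["opening"],s["moment"])
E
```

```text
[-2.62930336  0.0881713   2.01243087] [658.65371191 152.9324672   27.50815223] 0.39955729608105445 [-0.15920871  0.5076775   0.02754928]
```

View pics/w10.png

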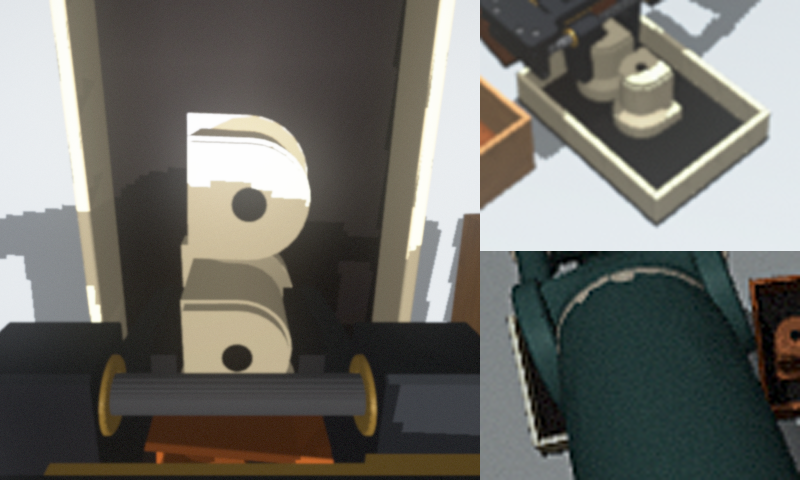

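The heel is upright in the tray next to the other cream one. The force has settled to about 2 N, so that was only the landing transient. I'll release it and check everything before ringing the bell.

```bash
python3 -m inch '[[0.62,0,0,0,0],[0.62,0,0,0,0],[0.62,0,0,-20,0],[0.62,0,0,-70,0],[0.62,0,0,-130,0]]' |grep -E "tcp|force|grip"; python3 h.py 464 -363 160 -0.6
```

```text
tcp_pos: [658.7, 154.8, 158.2]
contact_force: [-0.6, 0.0, -0.2]
grip_force: 0.0
shift [-506.1 -223.4   -1.3] turn 0.656 q6 0.14 t 43.075
```

```bash
python3 -m inch '[[0,-50,-22,0,0],[0,-104,-46,0,0],[0,-158,-70,0,0],[0,-212,-94,0,0],[0,-266,-117,0,0]]' |grep tcp; python3 -m inch '[[0,-54,-24,0,0],[0,-108,-48,0,0],[0,-162,-72,0,0],[0,-216,-96,0,0],[0,-240,-106,0,0]]' |grep tcp;python3 -m inch '[[0,0,0,0,0],[0,0,0,0,0]]' ; python3 h.py 464 -363 75 0.055; python3 - <<'E'
from h import *
im=bot.capture("wrist"); P=bot.camera_params("wrist"); print(px(P,[[464,-363,70]]))
s=bot.capture("top")[135:310,185:480]; s=cv2.resize(s,(800,475),interpolation=cv2.INTER_CUBIC)
w=cv2.resize(im,None,fx=.3,fy=.3); s[331:475,0:192]=w
cv2.imwrite("pics/e1.png",s[:,:,::-1])
E
```

```text
tcp_pos: [557.3, -118.9, 158.8]
tcp_pos: [464.2, -366.0, 158.9]
t: 44.58
tcp_pos: [465.5, -362.3, 157.8]
orientation: [0.687, 0.727, 0.0, 0.0]
contact_force: [-0.6, 0.3, -0.9]
opening: 0.005
grip_force: 0.0
shift [-0.6 -1.6 82.8] turn 0.001 q6 -0.76 t 44.575
[[313.85223586 240.55172274]]
```

View pics/e1.png

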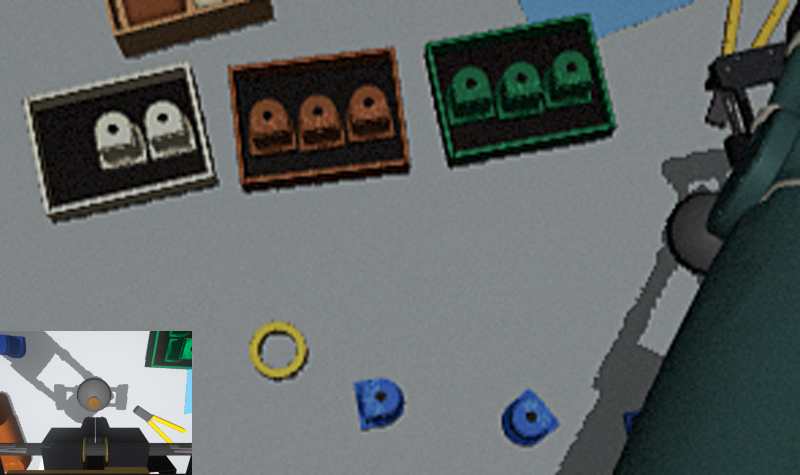

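All eight heels are sorted, and the plunger lies under the predicted wrist pixel (314,240). Pressing now.

```bash
python3 -m inch '[[0,-0.5,-1,30,0],[0,-0.5,-1,60,0],[0,-0.5,-1,78,0],[0,-0.5,-1,83,0],[0,-0.5,-1,83,0]]'|grep -E "tcp|force"; python3 -m inch '[[0,0,0,4,0],[0,0,0,7,0],[0,0,0,10,0],[0,0,0,12,0],[0,0,0,12,0]]'|grep -E "tcp|force"; python3 -m inch '[[0,0,0,1,0],[0,0,0,2,0],[0,0,0,2,0]]'|grep -E "tcp|force"; python3 -m inch '[[0,0,0,1,0],[0,0,0,2,0],[0,0,0,2,0]]'|grep -E "tcp|force"
```

```text
tcp_pos: [464.6, -363.3, 74.3]
contact_force: [-0.6, -0.1, -0.4]
grip_force: 0.0
tcp_pos: [465.1, -364.1, 62.9]
contact_force: [0.6, 0.5, 6.1]
grip_force: 2.8
tcp_pos: [465.1, -364.1, 61.1]
contact_force: [0.3, 0.3, 7.3]
grip_force: 3.2
tcp_pos: [465.1, -364.2, 60.3]
contact_force: [-0.8, 2.8, 12.9]
grip_force: 6.6
```

At 12.9 N, above the 7 N needed at the stop and with travel halted, the plunger is fully down. Now I'll release and back off.

```bash
python3 -m inch '[[0,0,0,0.5,0],[0,0,0,0.5,0],[0,0,0,-8,0],[0,0,0,-20,0],[0,0,0,-60,0]]'|grep -E "tcp|force"; python3 -m inch '[[0,0,0,-40,0],[0,0,0,-60,0],[0,0,0,-60,0],[0,0,0,-60,0],[0,0,0,-60,0]]'|grep -E "tcp|force"; python3 -c "
from workcell import bot
print(bot.finish_job())"
```

```text
tcp_pos: [461.5, -361.2, 115.3]
contact_force: [0.6, -0.5, -0.8]
grip_force: 0.0
tcp_pos: [463.1, -362.5, 175.8]
contact_force: [-0.0, 0.1, 0.1]
grip_force: 0.0
the job is handed in; nothing more can be done
None
```

All eight heels on the bench (three tan, two cream, three green) are in their own-colour trays, the bell's plunger was pressed to its stop and released, and the job is handed in.

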